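Set the tension of the bonder's cam clamp

TASK

The module in the workholder is held too loosely. Flip the cam lever all the way open (up), then turn the wing nut clockwise until its wing lines up with the two black lines on the ring around it, and flip the cam lever fully closed again, so that the rubber foot presses the module down. Leave the module in its place and do not disturb the things standing around.

Things in the scene. Friction and masses are not known exactly. Their poses are not given: they have to be found in the camera images.
- cam_lever (a joint): angle of the cam lever about its pivot: 0 = closed (lying level, against its stop), 1.75 = fully open (upright, 10 degrees past vertical, against its stop). It stays where it is left when open; a spring resists the last part of closing, and when the nut is set it needs up to about 2 N at the lever's end
- lever_pivot (a point): the lever's pivot point, about 84 mm above the table (the bridge bar that carries it sinks 3 mm per radian of the nut). Frame as the workholder: the pivot runs along y; the closed lever points along -x and swings up through +z to open. The clevis cheeks around the pivot reach 12 mm in x and 9 mm above it
- lever_grip (a point): point in the middle of the lever's dark steel arm, 64 mm from the pivot. The arm is a bar 16 mm wide (along y, the pivot's direction) and 10 mm thick, and ends 86 mm from the pivot. Its frame turns with the lever: -x points along the arm to its free end. Free space: 50 mm under the arm when closed, 30 mm beside it for fingers
- nut_wing (a point): centre of the wing nut's wing: a dark steel bar 58 mm long (x axis), 10 mm thick (y axis) and 24 mm high (top 12 mm above this point), centre about 96 mm above the table, on a 24 mm round hub. The nut turns about the vertical through this point. Wing and lines are symmetrical: either end of the wing may meet either line
- wing_nut (a joint): angle of the wing nut, growing clockwise seen from above: 0 = its anticlockwise stop (it starts within 0.25 of it), 1.5 = its clockwise stop. Friction 0.08 N m; it stays where it is left and sinks 3 mm per radian, with the bridge bar and the lever's pivot
- index_ring: fixed aluminium ring under the wing, concentric with the nut, inner radius 32 mm, outer 50 mm, its top 75 mm above the table (origin at its underside centre, 5 mm lower). Two black lines 6 mm wide on its top lie on its x axis, at opposite sides. The wing must end parallel to this x axis; from its start that takes a clockwise turn of 0.4 to 1.2 rad
- workholder: the fixture, grey baseplate 200 mm (x) by 250 mm (y), 12 mm thick, origin at the centre of its underside, fixed to the table. In its frame the lever pivot is at y +55 mm and the nut axis at y -55 mm, both at x 0; a bridge bar, 24 mm wide, top 64 mm above the table, joins them along y, with a guide post 70 mm high between them
- foot: rubber foot, 20 mm across, below the lever pivot; the cam pushes it down 5 mm on closing; origin at the centre of its underside. When the nut is loose it stays just above the module
- module: the held part, loose between low locators: aluminium plate 116 by 68 by 18 mm with a black block on its far part, 0.45 kg; origin at the centre of its underside, 12 mm above the table
- screwdriver: screwdriver lying on the table, a bystander; origin under its middle
- jar: amber jar, 56 mm wide, 85 mm high, a bystander; origin at the centre of its underside
- parts_tray: grey open tray, 120 by 160 by 35 mm, a bystander; origin at the centre of its underside
Things that resemble listed ones, but are neither listed nor needed, are in the scene too. Of the things that look like the module, the middle-sized one is meant.

How it is judged (in metres and radians):
On the way, in this order (a step that is already met when the one before it is completed fails the run):
1. the cam lever is flipped open (beyond 1.5 rad) (value of joint cam_lever above 1.5 rad), for 0.2 s.
2. with the lever still open, the wing stands within 0.13 rad of the lines (angle between the x axis of nut_wing and the x axis of index_ring, either way round below 0.13 rad and value of joint cam_lever above 1.2 rad), for 0.2 s.
3. the cam lever is closed again (below 0.1 rad) (value of joint cam_lever below 0.1 rad), for 0.2 s.
At the end, for the whole second after the job is handed in: The lever is closed (below 0.1 rad), the wing is within 0.13 rad (7.5 degrees) of the two lines, the foot presses the module with more than 1.5 N, and the module rests within 8 mm of where it was (value of joint cam_lever below 0.1 rad and angle between the x axis of nut_wing and the x axis of index_ring, either way round below 0.13 rad and contact force between foot and module above 1.5 N and linear speed of module below 0.02 m/s and distance of module from where it was at the start of the episode below 0.008 m); the robot touches nothing.
It fails at once if the module is shifted by more than 15 mm (distance of module from where it was at the start of the episode above 0.015 m).
It fails at once if a bystander (screwdriver, jar or tray) is moved by more than 30 mm (distance of any of screwdriver, jar, parts_tray from where it was at the start of the episode above 0.03 m).
It also fails if it takes over 72 s, if anything falls off the work surface, if the arm or the gripper's body presses on something with over 40 N, if the wrist force passes 120 N, or if a joint passes its speed limit or range.

ROBOT

A 6-joint arm with a two-finger parallel gripper is mounted at the origin on the work surface. World frame = base frame: x ahead of the robot, y to its left, z up, the work surface at z = 0. Lengths are in mm, angles in rad, forces in N, time in s.
With the tool pointing down it reaches from about 275 to 1000 mm from the base axis. Payload 8.4 kg.
Tool frame: the origin (TCP) lies midway between the tips of the shut fingers; the grasp point (between the pads) lies r.grip_point_offset behind it (r.grip_point_offset is the distance from the TCP to the grasp point, in mm); z points along the fingers, y is the direction in which the jaws open and shut (so a half turn about z gives the same grasp; the last joint's range is limited). The gripper opens to 85 mm and grips with 20 to 120 N. Pads are 22 mm wide; open, the fingers measure 114 mm over their backs; the gripper's body (76 mm by 85 mm) begins 54 mm behind the grasp point. The pads swing forward as they close: fully open they stand 13 mm farther back than shut.
Start: joints at [-1.204, 0.353, 1.633, -0, 1.155, -0.002], TCP at [225.309, -582.978, 231.281] pointing down, gripper open.
Joint ranges: [-2.63, 2.63], [-0.92, 2.1], [0.06, 2.66], [-1.3, 4.44], [0, 2.69], [-3.02, 3.02]. Speed limits (rad/s): [2.22, 2.22, 2.79, 3.14, 3.14, 3.14].

INTERFACE

Orientations are given as [roll, pitch, yaw] about the fixed x, y, z axes, in that order (R = Rz(yaw) Ry(pitch) Rx(roll)).
In Python, from rig import r gives the robot as it stands.
- The arm moves only by the tool move_arm, never from a script. Its argument "targets" is one flat list of numbers, 5 for each row, row after row: the gripper's target within -1 to 1 (fully open at 1, half-way at 0, shut at -1), then the shift along the tool's x, y, z in cm, then the turn about the tool's z in degrees. In form: [gripper, tx, ty, tz, turn, gripper, tx, ty, tz, turn, ...]. A call has 1 to 10 rows; each row is the pose to reach, as a shift and turn from the pose commanded when the call began, along the tool's axes at that moment; what a row does not reach only later rows make up. A row lasts 1/10 s, in which the tool goes at most 50 mm and 8.59 degrees, less where a joint would pass 70% of its speed; a pose out of reach is approached as far as the arm can. A call with a gripper value outside its range is refused whole. The fingers move at their own pace and stop on an object; "squeeze" is the grip in N (left out, the last holds). Time passes only in rows, so rows that repeat a pose let the fingers close. It gives the time, the measured TCP pose, the force and the opening at its end, in the units of the state.
- r.sense(): the state, without advancing time (a new reading comes with each control period).
- r.grab_frame(name): name is "side" or "top" or "wrist"; returns a dict with "img" (384x512x3 uint8, blue, green, red), "K" (3x3 intrinsics, pixels), "world_to_cam" (4x4, takes a point from world to camera coordinates). Camera axes: x right, y down, z forward; pixel columns grow to the right and rows downward; lengths in mm; the calibration is good to about 2 mm. A picture is of the moment at which its call begins. There is no depth.
- r.sign_off(): hands the job in, once; it reports no verdict.
Trained networks look in a picture, given as the dict that the camera call returned (one of the last four; its "shot" number tells which), for a name from the list of things; names that differ only in an ending like _2 or _b are one class to them, and where a whole thing is asked for, a point or a joint stands for the part that bears it (a point fixed in the world has none). Each returns a list of dicts, best first, with "conf" (0 to 1); they miss things now and then, are a little off and sometimes report something else, mostly with a low value. They report only what shows in the picture. A call takes as long as a camera call. They do not tell look-alikes from the thing itself.
- r.outline_of(picture, thing): "region" (384x512 bool, what is visible of it).
- r.mark_of(picture, thing): "position" ([x, y, z] in mm, in world coordinates, good to about 4 mm: a listed point, or the origin of a listed thing).
The state is a dict: "clock": time; "qpos": joint angles; "qvel": joint speeds; "joint_efforts": joint torques, N m; "eef_pos": TCP position; "tcp_rot": TCP orientation; "contact_force": force on the tool from outside, world axes, zero at the start; "wrist_torque": the same for the moment, N m; "opening": opening from 0.0 (shut) to 1.0 (fully open).
Only numpy, scipy, OpenCV 4.12 (cv2) and the standard library are available. Lean on these libraries where they do the work, as an engineer would, in place of code of your own. Each camera call takes 0.05 s, during which the arm holds its last target.

## Working session

There is one attempt and no reset: what is moved stays moved. The work goes in short steps, Python scripts to look and compute and a tool call to move; the robot and the scene stay as the last step left them, time stands still between calls to the robot, and variables do not carry over. Pictures are saved under pics/ and viewed, and the job is handed in when it is done.

Besides the shell and the picture viewer there is one more tool, called after ">>>" by a JSON object that holds its "fn" and its "kwargs". move_arm: Moves the arm, as the interface text tells. Its arguments: {"type":"object","properties":{"targets":{"type":"array","items":{"type":"number"}},"squeeze":{"type":"number"}},"required":["targets"]}

```bash
ls; mkdir -p pics
python3 - <<'E'
from rig import r
import cv2
s=r.sense(); print({k:s[k] for k in ('clock','eef_pos','tcp_rot','opening','contact_force')}, r.grip_point_offset)
for n in ('side','top','wrist'):
    f=r.grab_frame(n); cv2.imwrite(f'pics/{n}0.png',f['img']); print(n,f['K'].tolist() if hasattr(f['K'],'tolist') else f['K'],f['world_to_cam'])
    for t in ('lever_pivot','lever_grip','nut_wing','index_ring','workholder','module','foot','jar','screwdriver','parts_tray'):
        print(n,t,[(round(d['conf'],2),[round(float(x)) for x in d['position']]) for d in r.mark_of(f,t)][:4])
E
```

```text
pics
{'clock': 0.0, 'eef_pos': array([ 225.16862295, -582.53524352,  230.57942269]), 'tcp_rot': array([-3.14025465e+00, -4.29672270e-06,  3.68847094e-01]), 'opening': 1.0011033904881077, 'contact_force': array([-0.57825113,  0.00427519,  0.79533179])} 18.700000000000003
side [[378.42148084731167, 0.0, 255.10813332583552], [0.0, 378.42148084731167, 186.6012343902545], [0.0, 0.0, 1.0]] [[-9.50990897e-01 -3.08760792e-01  1.68252156e-02  5.22905036e+02]
 [-2.46617566e-01  7.24515154e-01 -6.43628439e-01  2.00155526e+02]
 [ 1.86537103e-01 -6.16234180e-01 -7.65153151e-01  1.09946155e+03]
 [ 0.00000000e+00  0.00000000e+00  0.00000000e+00  1.00000000e+00]]
side lever_pivot [(0.69, [590, 154, 83])]
side lever_grip [(0.58, [524, 168, 86])]
side nut_wing [(0.58, [569, 52, 95])]
side index_ring [(0.59, [568, 47, 70]), (0.38, [592, -347, 2])]
side workholder [(0.72, [580, 102, -1])]
side module [(0.95, [776, 348, -1]), (0.75, [390, -392, -1]), (0.72, [339, 82, 0]), (0.6, [620, 155, 13])]
side foot []
side jar [(0.94, [592, -348, -2])]
side screwdriver [(0.77, [535, 364, -1])]
side parts_tray [(0.5
[... 721 characters left out ...]
, [621, 153, 11])]
top jar [(0.96, [596, -347, -1])]
top screwdriver [(0.88, [531, 363, -2])]
top parts_tray [(0.79, [386, -388, -1])]
wrist [[280.6539049041963, 0.0, 258.3102493479867], [0.0, 280.6539049041963, 192.8560811054024], [0.0, 0.0, 1.0]] [[ 3.60774233e-01 -9.32653141e-01  2.67368099e-04 -6.24126065e+02]
 [-8.92279068e-01 -3.45073040e-01  2.91140279e-01 -3.73309892e+01]
 [-2.71440634e-01 -1.05274478e-01 -9.56680337e-01  3.77469997e+02]
 [ 0.00000000e+00  0.00000000e+00  0.00000000e+00  1.00000000e+00]]
wrist lever_pivot []
wrist lever_grip []
wrist nut_wing []
wrist index_ring []
wrist workholder []
wrist module []
wrist foot []
wrist jar []
wrist screwdriver []
wrist parts_tray []
```

View pics/side0.png

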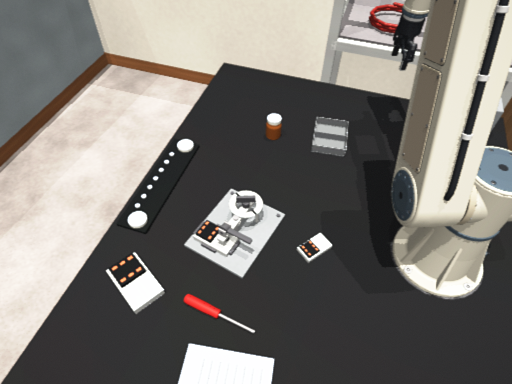

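View pics/top0.png

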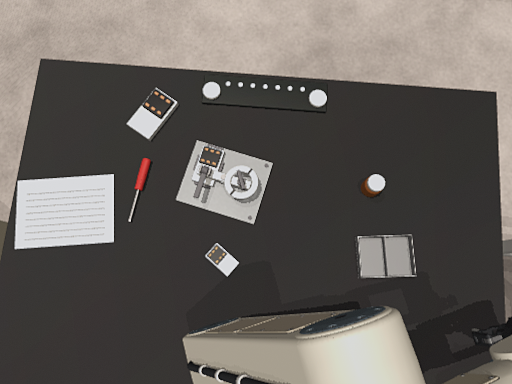

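Run:
```python
import cv2
a=cv2.imread('pics/top0.png')[120:240,130:270]; cv2.imwrite('pics/topc0.png',cv2.resize(a,None,fx=5,fy=5,interpolation=2))
```

```text
(no output)
```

View pics/topc0.png

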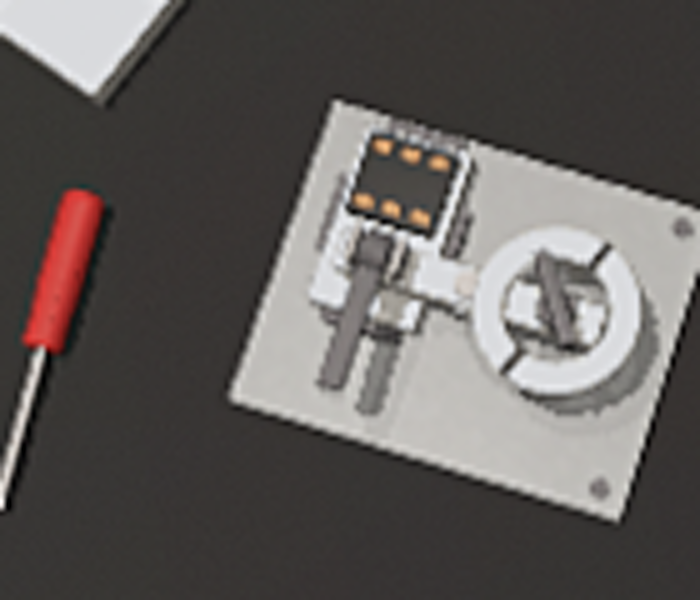

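Module look-alikes in the top view: a large one at (152,113), a small one at (222,260), and the middle-sized one in the fixture at (207,160), which is the one meant. The close crop shows the lever arm from the pivot at crop (375,245) to its end at (333,385). It also shows the wing on the ring, about 58° anticlockwise of the black lines. Next I move to a hover over the lever.

>>> {"fn": "move_arm", "kwargs": {"targets": [1, 55, -59, 0, 33, 1, 55, -59, 0, 33, 1, 55, -59, 0, 33, 1, 55, -59, 0, 33, 1, 55, -59, 0, 33, 1, 55, -59, 0, 33, 1, 55, -59, 0, 33, 1, 55, -59, 0, 33, 1, 55, -59, 0, 33, 1, 55, -59, 0, 33]}}

```text
clock: 2.65
eef_pos: [411.7, -117.7, 231.7]
tcp_rot: [3.141, -0.001, -0.207]
contact_force: [1.3, -0.7, -0.4]
opening: 1.001
```

>>> {"fn": "move_arm", "kwargs": {"targets": [1, 6, -25, 0, 0, 1, 6, -25, 0, 0, 1, 6, -25, 0, 0, 1, 6, -25, 0, 0, 1, 6, -25, 0, 0, 1, 6, -25, 0, 0, 1, 6, -25, 0, 0, 1, 6, -25, 0, 0]}}

```text
clock: 3.45
eef_pos: [520.7, 112.1, 231.0]
tcp_rot: [3.141, 0.001, -0.207]
contact_force: [0.7, -0.7, 0.6]
opening: 1.001
```

```bash
cat > h.py <<'E'
from rig import r
import cv2, numpy as np
def look(n,tag,things=('lever_pivot','lever_grip','nut_wing','index_ring','workholder','module')):
    f=r.grab_frame(n); im=f['img'].copy()
    for t in things:
        ds=r.mark_of(f,t)[:3]
        print(n,t,[(round(d['conf'],2),[round(float(x),1) for x in d['position']]) for d in ds])
    cv2.imwrite(f'pics/{tag}.png',cv2.resize(im,(768,576)))
    np.savez(f'pics/{tag}.npz',img=im,K=f['K'],W=f['world_to_cam'])
    return f
def st():
    s=r.sense(); print({k:np.round(s[k],3).tolist() for k in ('clock','eef_pos','tcp_rot','opening','contact_force','qpos')})
E
python3 - <<'E'
from h import *
st(); look('wrist','w1')
E
```

```text
{'clock': 3.45, 'eef_pos': [520.743, 112.06, 231.04], 'tcp_rot': [3.141, 0.001, -0.207], 'opening': 1.001, 'contact_force': [0.663, -0.683, 0.584], 'qpos': [0.209, 0.21, 1.83, -0.0, 1.102, 1.987]}
wrist lever_pivot [(0.83, [590.4, 158.7, 80.7])]
wrist lever_grip [(0.91, [528.8, 167.0, 80.6])]
wrist nut_wing [(0.77, [565.9, 46.7, 95.1])]
wrist index_ring []
wrist workholder [(0.7, [573.1, 101.2, 3.4])]
wrist module [(0.98, [345.5, 87.4, 2.1]), (0.89, [617.7, 154.1, 13.8])]
```

View pics/w1.png

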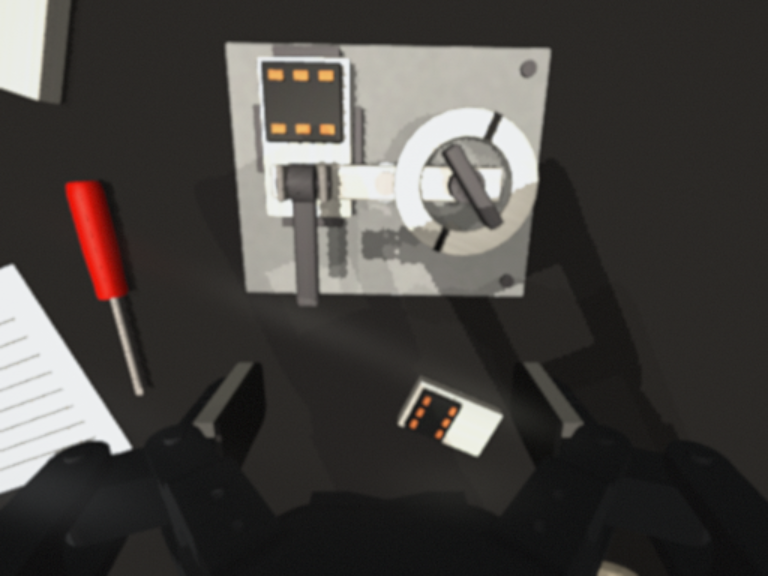

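Run:
```python
import cv2, numpy as np
d=np.load('pics/w1.npz'); im=d['img']
cv2.imwrite('pics/w1a.png',cv2.resize(im[60:180,250:370],None,fx=5,fy=5,interpolation=2))
cv2.imwrite('pics/w1b.png',cv2.resize(im[90:215,160:260],None,fx=5,fy=4.7,interpolation=2))
```

```text
(no output)
```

View pics/w1a.png

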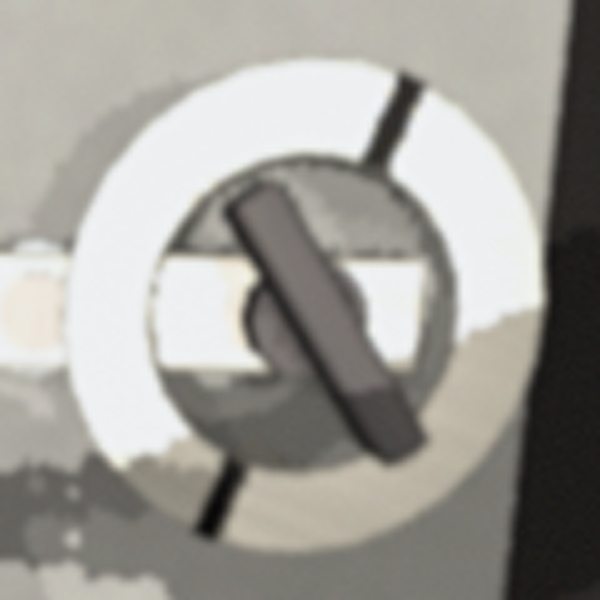

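View pics/w1b.png

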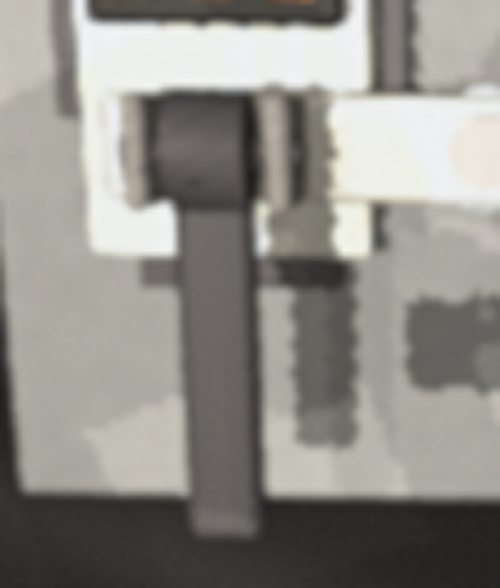

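```bash
cat >> h.py <<'E'
def bp(d,u,v,z):
    R=d['W'][:3,:3];t=d['W'][:3,3];c=-R.T@t
    q=R.T@np.linalg.solve(d['K'],[u,v,1.]); return c+q*(z-c[2])/q[2]
E
python3 - <<'E'
from h import *
d=np.load('pics/w1.npz')
print('cam',-d['W'][:3,:3].T@d['W'][:3,3])
A=lambda x,y,z: bp(d,250+x/5-.4,60+y/5-.4,z)
B=lambda x,y,z: bp(d,160+x/5-.4,90+y/4.7-.4,z)
def seg(n,p,q): print(n,p.round(1),q.round(1),'mid',((p+q)/2).round(1),'ang',np.degrees(np.arctan2(*(q-p)[1::-1])).round(1),'len',np.linalg.norm(q-p).round(1))
seg('wing',A(408,450,107.5),A(258,198,107.5))
seg('lines',A(208,533,75),A(410,75,75))
seg('ring outer horiz',A(68,310,75),A(547,310,75))
seg('ring vert',A(305,552,75),A(320,58,75))
seg('arm',B(225,515,89),B(214,210,89))
E
```

```text
cam [593.2614378   97.94418674 371.83873568]
wing [541.8  38.3 107.5] [592.1  58.7 107.5] mid [567.   48.5 107.5] ang 22.1 len 54.2
lines [526.6  75.4  75. ] [608.4  21.   75. ] mid [567.5  48.2  75. ] ang -33.6 len 98.2
ring outer horiz [578.4  95.5  75. ] [558.2  -0.7  75. ] mid [568.3  47.4  75. ] ang -101.8 len 98.4
ring vert [518.2  55.6  75. ] [615.1  37.8  75. ] mid [566.7  46.7  75. ] ang -10.4 len 98.5
arm [513.6 172.5  89. ] [579.5 157.   89. ] mid [546.6 164.7  89. ] ang -13.2 len 67.7
```

>>> {"fn": "move_arm", "kwargs": {"targets": [-0.15, -0.5, -5.7, 5, 0, -0.15, -0.5, -5.7, 9, 0, -0.15, -0.5, -5.7, 9, 0, -0.15, -0.5, -5.7, 9, 0, -0.15, -0.5, -5.7, 9, 0, -0.15, -0.5, -5.7, 9, 0, -0.15, -0.5, -5.7, 9, 0]}}

```text
clock: 4.5
eef_pos: [529.2, 169.3, 143.0]
tcp_rot: [-3.14, -0.002, -0.208]
contact_force: [0.6, 0.3, 0.4]
opening: 0.425
```

Run:
```python
from h import *
st(); look('wrist','w2',('lever_grip','lever_pivot'))
```

```text
{'clock': 4.5, 'eef_pos': [529.229, 169.253, 142.982], 'tcp_rot': [-3.14, -0.002, -0.208], 'opening': 0.425, 'contact_force': [0.63, 0.335, 0.4], 'qpos': [0.307, 0.348, 1.864, -0.0, 0.927, 2.086]}
wrist lever_grip [(0.83, [527.2, 166.8, 83.2])]
wrist lever_pivot [(0.86, [590.6, 154.6, 87.3])]
```

View pics/w2.png

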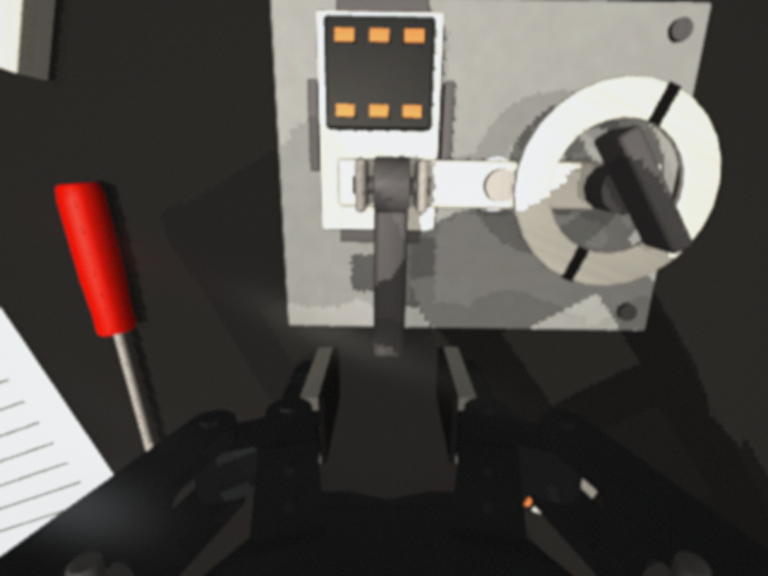

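The lever arm (column 390) is centred between the fingers (columns 325–455), so I descend and close.

>>> {"fn": "move_arm", "kwargs": {"targets": [-0.15, 0, 0, 4, 0, -0.15, 0, 0, 7.6, 0, -0.15, 0, 0, 7.6, 0, -0.6, 0, 0, 7.6, 0, -1, 0, 0, 7.6, 0, -1, 0, 0, 7.6, 0, -1, 0, 0, 7.6, 0, -1, 0, 0, 7.6, 0], "squeeze": 25}}

```text
clock: 5.45
eef_pos: [528.6, 169.1, 67.0]
tcp_rot: [3.141, -0.001, -0.207]
contact_force: [-0.2, -5.9, -1.5]
opening: 0.184
```

Run:
```python
from h import *
st(); look('wrist','w3',())
for a in np.arange(0.15,1.8,.15): print(round(a,2), 'tx',round(6.4*(1-np.cos(a)),2),'tz',round(-6.4*np.sin(a),2))
```

```text
{'clock': 5.45, 'eef_pos': [528.598, 169.077, 66.955], 'tcp_rot': [3.141, -0.001, -0.207], 'opening': 0.184, 'contact_force': [-0.199, -5.899, -1.496], 'qpos': [0.307, 0.457, 1.91, -0.001, 0.774, 2.086]}
0.15 tx 0.07 tz -0.96
0.3 tx 0.29 tz -1.89
0.45 tx 0.64 tz -2.78
0.6 tx 1.12 tz -3.61
0.75 tx 1.72 tz -4.36
0.9 tx 2.42 tz -5.01
1.05 tx 3.22 tz -5.55
1.2 tx 4.08 tz -5.97
1.35 tx 5.0 tz -6.24
1.5 tx 5.95 tz -6.38
1.65 tx 6.91 tz -6.38
1.8 tx 7.85 tz -6.23
```

View pics/w3.png

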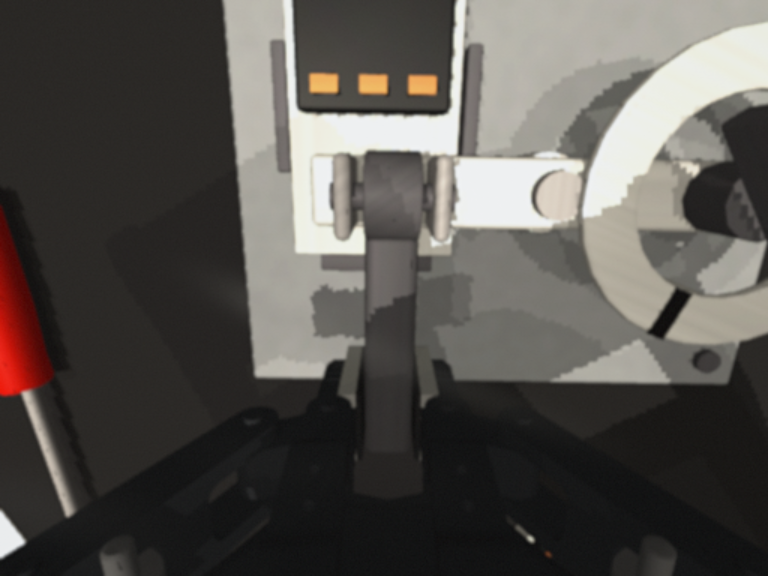

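The arm is gripped centrally. Now I swing it up along the arc.

>>> {"fn": "move_arm", "kwargs": {"targets": [-1, 0.07, 0, -0.95, 0, -1, 0.3, 0, -1.9, 0, -1, 0.65, 0, -2.75, 0, -1, 1.1, 0, -3.55, 0, -1, 1.7, 0, -4.3, 0]}}

```text
clock: 6.0
eef_pos: [544.1, 165.5, 109.6]
tcp_rot: [3.14, 0.001, -0.207]
contact_force: [-1.9, -4.0, -5.7]
opening: 0.183
```

Run:
```python
from h import *
st(); look('side','s3',('lever_grip',)); look('wrist','w4',())
```

```text
{'clock': 6.0, 'eef_pos': [544.051, 165.504, 109.611], 'tcp_rot': [3.14, 0.001, -0.207], 'opening': 0.183, 'contact_force': [-1.896, -3.955, -5.69], 'qpos': [0.293, 0.413, 1.855, -0.0, 0.876, 2.071]}
side lever_grip [(0.54, [543.5, 165.5, 123.4])]
```

View pics/w4.png

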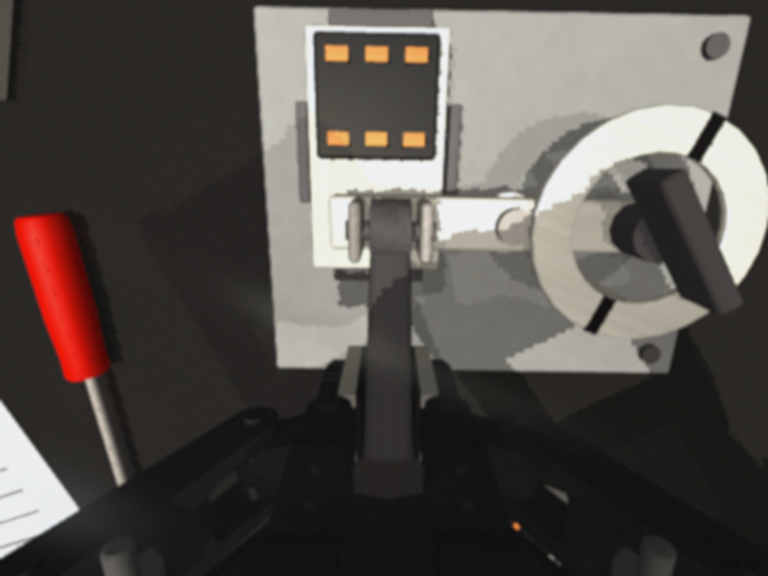

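The lever follows (the grip is near z 123). I continue to open.

>>> {"fn": "move_arm", "kwargs": {"targets": [-1, 0.7, 0, -0.65, 0, -1, 1.5, 0, -1.2, 0, -1, 2.35, 0, -1.6, 0, -1, 3.3, 0, -1.9, 0, -1, 4.2, 0, -2.0, 0, -1, 5.15, 0, -2.0, 0, -1, 5.6, 0, -1.95, 0, -1, 5.6, 0, -1.95, 0, -1, 5.6, 0, -1.95, 0]}}

```text
clock: 7.05
eef_pos: [599.4, 153.4, 129.6]
tcp_rot: [3.14, 0.0, -0.207]
contact_force: [-3.8, -8.3, 2.7]
opening: 0.183
```

Run:
```python
from h import *
st(); f=look('side','s5',('lever_grip','lever_pivot')); look('wrist','w5',())
cv2.imwrite('pics/s5c.png',cv2.resize(f['img'][150:290,150:310],None,fx=4,fy=4,interpolation=2))
```

```text
{'clock': 7.05, 'eef_pos': [599.415, 153.436, 129.638], 'tcp_rot': [3.14, 0.0, -0.207], 'opening': 0.183, 'contact_force': [-3.838, -8.261, 2.722], 'qpos': [0.249, 0.453, 1.732, -0.002, 0.958, 2.027]}
side lever_grip [(0.67, [585.5, 156.2, 148.9])]
side lever_pivot [(0.64, [588.1, 157.8, 83.5])]
```

View pics/w5.png

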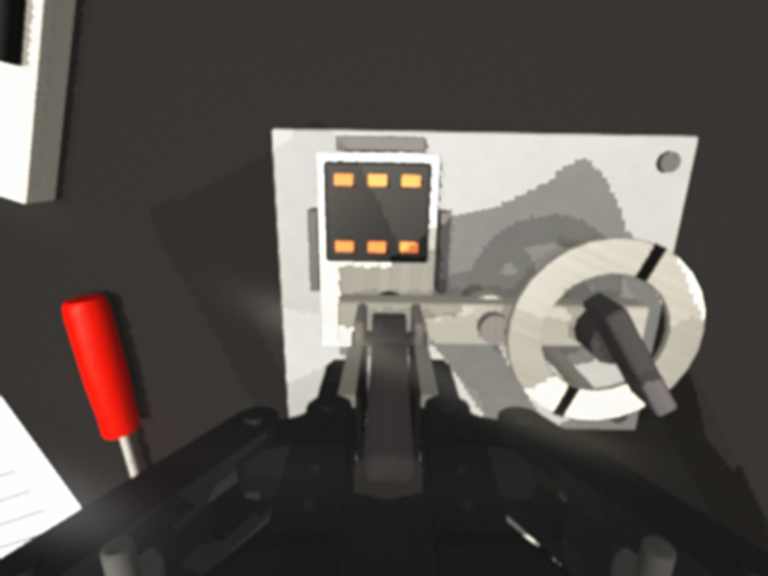

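View pics/s5c.png

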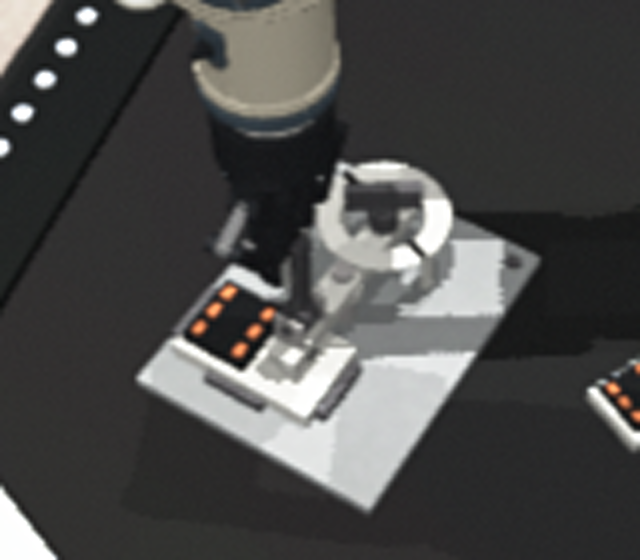

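>>> {"fn": "move_arm", "kwargs": {"targets": [-0.5, 0, 0, 0, 0, -0.15, 0, 0, 0, 0, -0.15, 0, 0, 0, 0, -0.15, 0, 0, -4, 0, -0.15, 0, 0, -8, 0, -0.15, 0, 0, -8, 0, -0.15, 0, 0, -8, 0]}}

```text
clock: 7.95
eef_pos: [600.5, 155.0, 209.3]
tcp_rot: [-3.14, -0.003, -0.207]
contact_force: [-0.1, -0.1, 0.0]
opening: 0.424
```

Run:
```python
from h import *
st(); f=look('wrist','w6',('lever_grip','lever_pivot','nut_wing'))
```

```text
{'clock': 7.95, 'eef_pos': [600.464, 155.038, 209.274], 'tcp_rot': [-3.14, -0.003, -0.207], 'opening': 0.424, 'contact_force': [-0.098, -0.057, 0.031], 'qpos': [0.25, 0.365, 1.668, 0.0, 1.106, 2.028]}
wrist lever_grip [(0.74, [589.9, 152.8, 145.0])]
wrist lever_pivot [(0.98, [592.8, 158.6, 85.7])]
wrist nut_wing [(0.97, [568.4, 47.2, 93.1])]
```

View pics/w6.png

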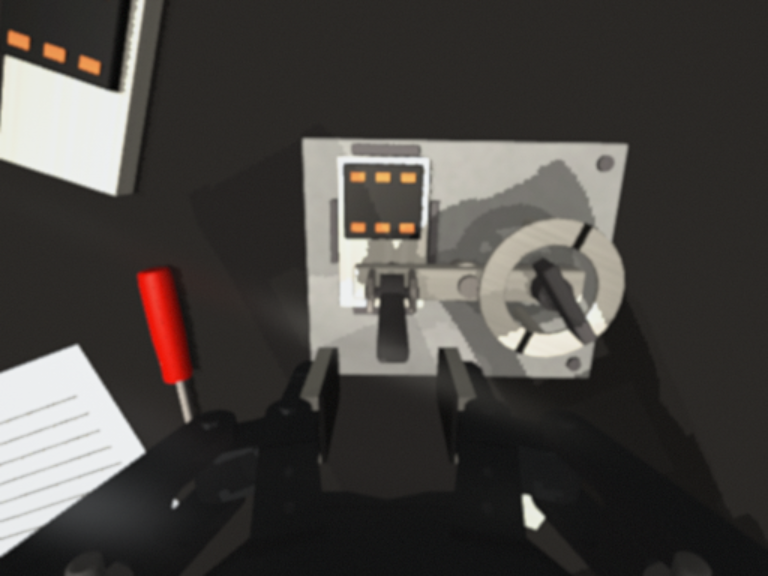

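Run:
```python
from h import *
d=np.load('pics/w6.npz')
P=np.array([590.4,155.6,84]);ux=np.array([.978,-.208,0])
for a in (1.3,1.4,1.5,1.6,1.7,1.75):
    o=[]
    for w in (-5,5):
        p=P+86*(-np.cos(a)*ux+np.sin(a)*np.array([0,0,1])) + w*(np.sin(a)*ux+np.cos(a)*np.array([0,0,1]))
        c=d['K']@(d['W'][:3,:3]@p+d['W'][:3,3]); o.append((c[:2]/c[2]*1.5).round())
    print(a,o)
im=d['img']; cv2.imwrite('pics/w6c.png',cv2.resize(im[165:255,220:300],None,fx=6,fy=6,interpolation=2))
```

```text
1.3 [array([392., 396.]), array([392., 382.])]
1.4 [array([392., 384.]), array([393., 367.])]
1.5 [array([393., 370.]), array([393., 351.])]
1.6 [array([393., 354.]), array([393., 334.])]
1.7 [array([393., 337.]), array([393., 316.])]
1.75 [array([393., 328.]), array([393., 306.])]
```

View pics/w6c.png

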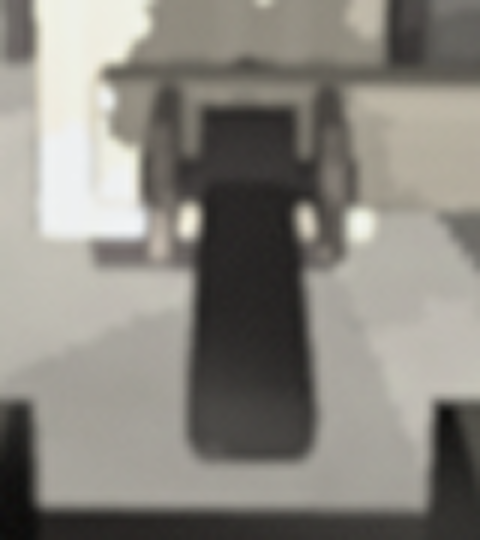

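The end edge sits at about row 362 (768 view), which gives roughly 1.55 rad. That is too close to 1.5, so I push the lever to its stop with the shut fingers.

>>> {"fn": "move_arm", "kwargs": {"targets": [-1, -3, 0, 0, 0, -1, -6, 0, 0, 0, -1, -6, 0, 3, 0, -1, -6, 0, 6, 0, -1, -5, 0, 6, 0, -1, -4, 0, 6, 0, -1, -3, 0, 6, 0, -1, -2.3, 0, 6, 0, -1, -1.8, 0, 6, 0, -1, -1.5, 0, 6, 0]}}

```text
clock: 9.15
eef_pos: [585.8, 157.5, 148.4]
tcp_rot: [-3.141, -0.001, -0.208]
contact_force: [-1.7, 1.1, 0.8]
opening: 0.001
```

Run:
```python
from h import *
st(); f=look('wrist','w7',())
```

```text
{'clock': 9.15, 'eef_pos': [585.775, 157.549, 148.352], 'tcp_rot': [-3.141, -0.001, -0.208], 'opening': 0.001, 'contact_force': [-1.746, 1.126, 0.832], 'qpos': [0.26, 0.413, 1.747, 0.0, 0.981, 2.038]}
```

View pics/w7.png

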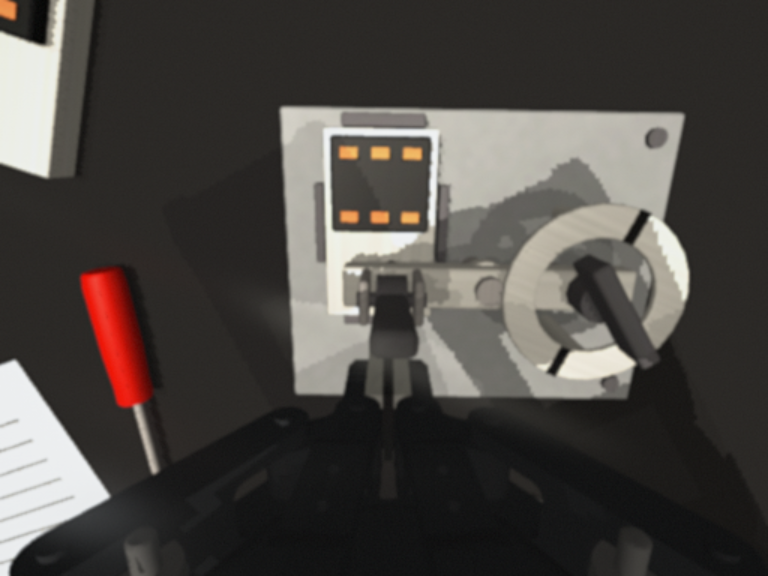

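>>> {"fn": "move_arm", "kwargs": {"targets": [-1, 0.3, 0, 0, 0, -1, 0.6, 0, 0, 0, -1, 0.9, 0, 0, 0]}}

```text
clock: 9.5
eef_pos: [589.6, 156.5, 147.5]
tcp_rot: [3.141, 0.009, -0.208]
contact_force: [-23.3, 7.5, 16.3]
opening: -0.0
```

Run:
```python
from h import *
st(); f=look('wrist','w8',())
d=np.load('pics/w8.npz')
P=np.array([590.4,155.6,84]);ux=np.array([.978,-.208,0])
for a in (1.5,1.6,1.7,1.75):
    o=[]
    for w in (-5,5):
        p=P+86*(-np.cos(a)*ux+np.sin(a)*np.array([0,0,1])) + w*(np.sin(a)*ux+np.cos(a)*np.array([0,0,1]))
        c=d['K']@(d['W'][:3,:3]@p+d['W'][:3,3]); o.append((c[:2]/c[2]*1.5).round())
    print(a,o)
```

```text
{'clock': 9.5, 'eef_pos': [589.616, 156.497, 147.507], 'tcp_rot': [3.141, 0.009, -0.208], 'opening': -0.0, 'contact_force': [-23.275, 7.484, 16.276], 'qpos': [0.255, 0.423, 1.733, 0.004, 0.994, 2.032]}
1.5 [array([392., 429.]), array([393., 403.])]
1.6 [array([393., 407.]), array([393., 379.])]
1.7 [array([393., 383.]), array([393., 353.])]
1.75 [array([393., 370.]), array([393., 339.])]
```

View pics/w8.png

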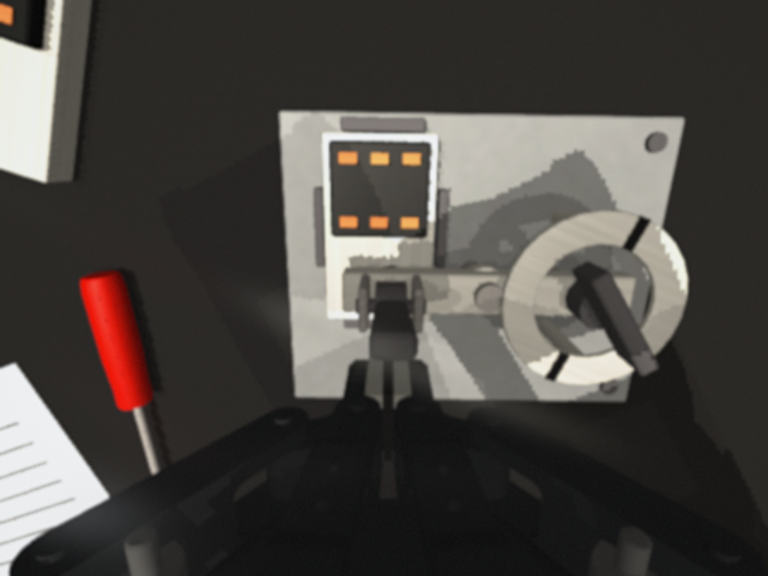

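The lever is firmly on its open stop: 23 N reaction, and its edge at row 360 matches about 1.75 rad. I retreat and move over the nut.

>>> {"fn": "move_arm", "kwargs": {"targets": [-1, -4, 0, 0, 0, -1, -4, 0, -4, 0, -0.1, -4, 0, -8, 0, -0.1, -4, 5, -8, -8, -0.1, -4, 10, -8, -16, -0.1, -0.4, 11.1, -8, -24, -0.1, -0.4, 11.1, -8, -32, -0.1, -0.4, 11.1, -8, -34, -0.1, -0.4, 11.1, -6, -34, -0.1, -0.4, 11.1, -6, -34]}}

```text
clock: 10.55
eef_pos: [565.8, 47.7, 206.0]
tcp_rot: [-3.141, 0.003, 0.386]
contact_force: [0.9, -0.2, -0.6]
opening: 0.451
```

Run:
```python
from h import *
st(); f=look('wrist','w9',('nut_wing',))
```

```text
{'clock': 10.55, 'eef_pos': [565.765, 47.744, 205.96], 'tcp_rot': [-3.141, 0.003, 0.386], 'opening': 0.451, 'contact_force': [0.888, -0.22, -0.636], 'qpos': [0.082, 0.292, 1.781, -0.0, 1.071, 1.266]}
wrist nut_wing [(0.89, [566.9, 46.2, 95.9])]
```

View pics/w9.png

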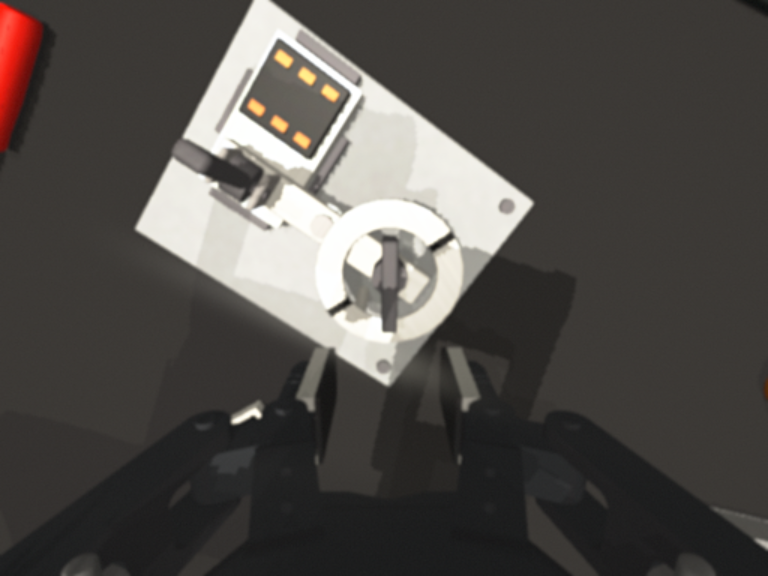

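The wing (column 390) is parallel to and centred between the fingers, and the lever still stands open. Descend and grip.

>>> {"fn": "move_arm", "kwargs": {"targets": [-0.1, 0.1, 0, 5, 0, -0.1, 0.1, 0, 9, 0, -0.1, 0.1, 0, 12.1, 0, -0.1, 0.1, 0, 12.1, 0, -0.6, 0.1, 0, 12.1, 0, -1, 0.1, 0, 12.1, 0, -1, 0.1, 0, 12.1, 0, -1, 0.1, 0, 12.1, 0, -1, 0.1, 0, 12.1, 0], "squeeze": 50}}

```text
clock: 11.55
eef_pos: [569.7, 48.5, 89.1]
tcp_rot: [3.14, -0.004, 0.386]
contact_force: [-0.6, -0.3, 7.6]
opening: 0.104
```

Run:
```python
from h import *
st(); f=look('wrist','w10',())
```

```text
{'clock': 11.55, 'eef_pos': [569.663, 48.471, 89.093], 'tcp_rot': [3.14, -0.004, 0.386], 'opening': 0.104, 'contact_force': [-0.569, -0.342, 7.635], 'qpos': [0.082, 0.443, 1.864, 0.0, 0.83, 1.267]}
```

View pics/w10.png

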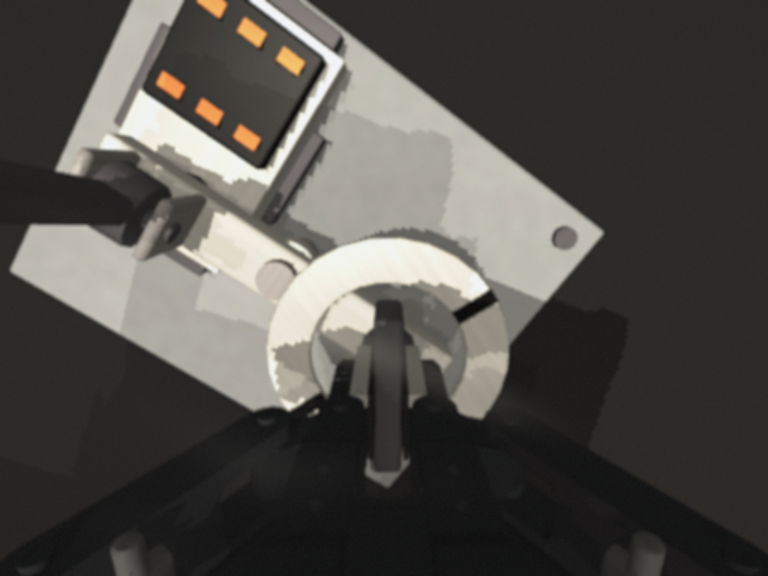

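>>> {"fn": "move_arm", "kwargs": {"targets": [-1, 0, 0, 0, 6, -1, 0, 0, 0, 13, -1, 0, 0, 0, 20, -1, 0, 0, 0, 27, -1, 0, 0, 0, 34, -1, 0, 0, 0, 41, -1, 0, 0, 0, 48, -1, 0, 0, 0, 54, -1, 0, 0, 0, 56, -1, 0, 0, 0, 56]}}

```text
clock: 12.6
eef_pos: [569.2, 46.2, 86.5]
tcp_rot: [3.14, -0.004, -0.591]
contact_force: [8.9, -12.6, -18.4]
opening: 0.103
```

Run:
```python
from h import *
st(); f=look('wrist','w11',())
```

```text
{'clock': 12.6, 'eef_pos': [569.185, 46.209, 86.524], 'tcp_rot': [3.14, -0.004, -0.591], 'opening': 0.103, 'contact_force': [8.917, -12.582, -18.445], 'qpos': [0.08, 0.447, 1.866, -0.005, 0.826, 2.245]}
```

View pics/w11.png

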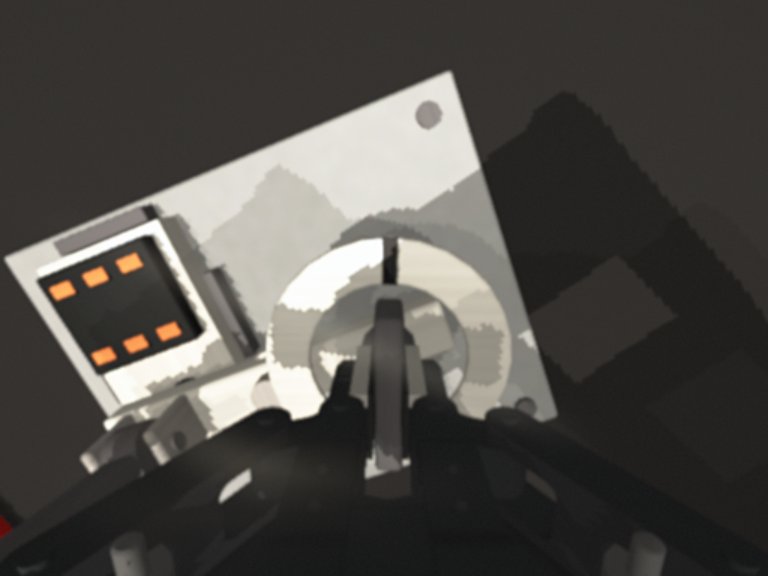

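The black line (column 389) and the wing now share one vertical line. Release and lift.

>>> {"fn": "move_arm", "kwargs": {"targets": [-0.5, 0, 0, 0, 0, -0.1, 0, 0, 0, 0, -0.1, 0, 0, 0, 0, -0.1, 0, 0, -4, 0, -0.1, 0, 0, -9, 0, -0.1, 0, 0, -14, 0, -0.1, 0, 0, -14, 0, -0.1, 0, 0, -14, 0]}}

```text
clock: 13.45
eef_pos: [568.7, 48.7, 228.8]
tcp_rot: [-3.139, -0.003, -0.591]
contact_force: [-0.3, -0.8, -0.2]
opening: 0.451
```

Run:
```python
from h import *
st(); f=look('wrist','w12',('lever_grip','lever_pivot','nut_wing'))
```

```text
{'clock': 13.45, 'eef_pos': [568.731, 48.717, 228.815], 'tcp_rot': [-3.139, -0.003, -0.591], 'opening': 0.451, 'contact_force': [-0.259, -0.817, -0.233], 'qpos': [0.083, 0.27, 1.757, 0.0, 1.111, 2.244]}
wrist lever_grip [(0.62, [604.1, 150.8, 140.6])]
wrist lever_pivot [(0.97, [593.0, 157.6, 81.7])]
wrist nut_wing [(0.83, [566.3, 45.8, 94.4])]
```

View pics/w12.png

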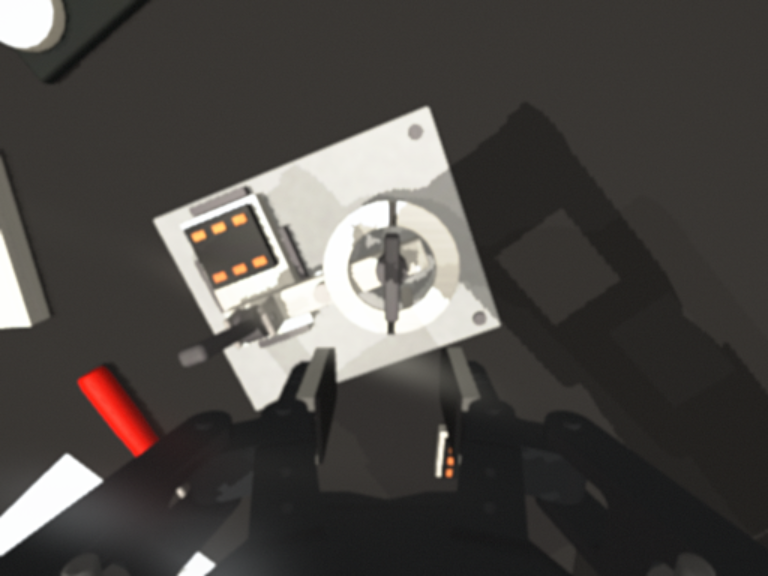

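Wing and lines coincide (column 391). The lever stands open at (230,335). Next I position the shut fingers on its far side (+x).

>>> {"fn": "move_arm", "kwargs": {"targets": [-1, 4.8, -3, 0, -7, -1, 4.8, -7, 0, -14, -1, 4.8, -12, 0, -22, -1, 4.8, -12, 0, -22, -1, 4.8, -12, 0, -22, -1, 4.8, -12, 0, -22]}}

```text
clock: 14.25
eef_pos: [673.7, 120.7, 225.5]
tcp_rot: [3.14, 0.002, -0.208]
contact_force: [1.1, -0.3, 0.1]
opening: 0.001
```

Run:
```python
from h import *
st(); f=look('wrist','w13',('lever_pivot',))
for a in np.arange(1.75,-.1,-.125):
    r=75; x=-r*np.cos(a)+5*np.sin(a)+11; z=81+r*np.sin(a)+5*np.cos(a); print(round(a,3),round(x,1),round(z,1))
p=r.sense()['eef_pos']-np.array([590.4,155.6,0]); print('x,y now',p@[.978,-.208,0],p@[.208,.978,0])
```

```text
{'clock': 14.25, 'eef_pos': [673.673, 120.669, 225.515], 'tcp_rot': [3.14, 0.002, -0.208], 'opening': 0.001, 'contact_force': [1.143, -0.324, 0.053], 'qpos': [0.175, 0.451, 1.499, -0.0, 1.195, 1.954]}
wrist lever_pivot [(0.61, [588.8, 156.4, 81.1])]
1.75 29.3 153.9
1.625 20.1 155.6
1.5 10.7 156.2
1.375 1.3 155.5
1.25 -7.9 153.8
1.125 -16.8 150.8
1.0 -25.3 146.8
0.875 -33.2 141.8
0.75 -40.5 135.8
0.625 -46.9 128.9
0.5 -52.4 121.3
0.375 -57.0 113.1
0.25 -60.4 104.4
0.125 -62.8 95.3
0.0 -64.0 86.0Traceback (most recent call last):
  File "<stdin>", line 5, in <module>
AttributeError: 'int' object has no attribute 'sense'
```

View pics/w13.png

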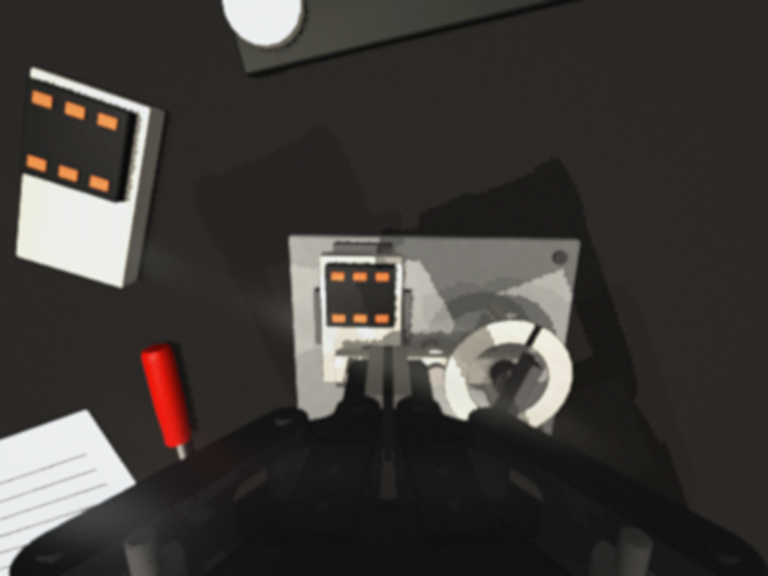

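>>> {"fn": "move_arm", "kwargs": {"targets": [-1, -3.7, -1.7, 0, 0, -1, -3.7, -1.7, 3, 0, -1, -3.7, -1.7, 7.2, 0, -1, -3.7, -1.7, 7.2, 0, -1, -3.7, -1.7, 7.2, 0]}}

```text
clock: 14.85
eef_pos: [641.6, 144.8, 155.2]
tcp_rot: [3.141, 0.001, -0.208]
contact_force: [-0.1, 0.6, 0.5]
opening: 0.002
```

Run:
```python
from h import *
st(); f=look('wrist','w14',())
p=r.sense()['eef_pos']-np.array([590.4,155.6,0]); print('x,y now',p@[.978,-.208,0],p@[.208,.978,0])
```

```text
{'clock': 14.85, 'eef_pos': [641.591, 144.793, 155.156], 'tcp_rot': [3.141, 0.001, -0.208], 'opening': 0.002, 'contact_force': [-0.089, 0.556, 0.549], 'qpos': [0.22, 0.478, 1.623, -0.0, 1.042, 1.999]}
x,y now 53.358674727431406 0.6121915274625482
```

View pics/w14.png

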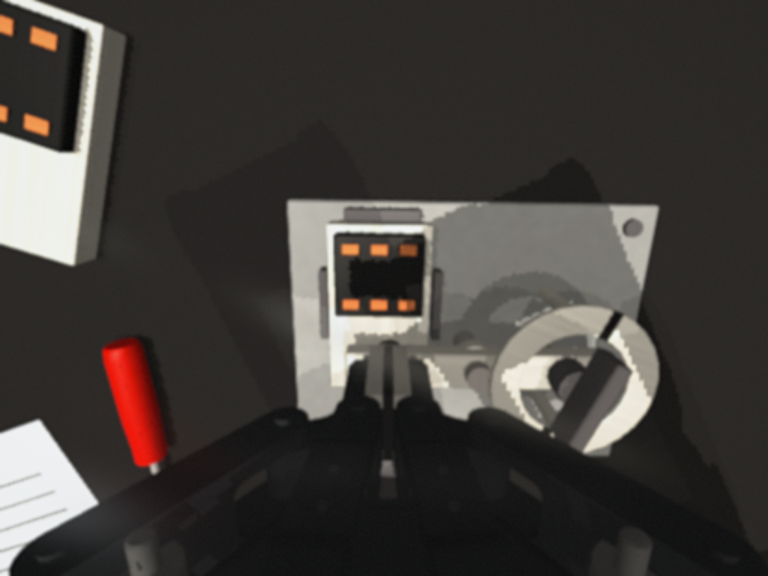

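>>> {"fn": "move_arm", "kwargs": {"targets": [-1, -2.3, 0, 0, 0, -1, -3.4, 0, 0, 0, -1, -4.4, 0, 0, 0, -1, -5.4, 0, 0, 0, -1, -6.3, 0, 0.1, 0, -1, -7.2, 0, 0.45, 0, -1, -8.0, 0, 0.9, 0, -1, -8.8, 0, 1.45, 0, -1, -9.5, 0, 2.05, 0]}}

```text
clock: 15.8
eef_pos: [548.3, 165.2, 133.7]
tcp_rot: [3.142, 0.0, -0.207]
contact_force: [1.4, 0.4, 0.5]
opening: -0.006
```

Run:
```python
from h import *
st(); f=look('wrist','w15',()); f=look('side','s15',('lever_grip',))
p=r.sense()['eef_pos']-np.array([590.4,155.6,0]); print('x,y now',p@[.978,-.208,0],p@[.208,.978,0])
cv2.imwrite('pics/s15c.png',cv2.resize(f['img'][150:290,150:310],None,fx=4,fy=4,interpolation=2))
```

```text
{'clock': 15.8, 'eef_pos': [548.252, 165.233, 133.663], 'tcp_rot': [3.142, 0.0, -0.207], 'opening': -0.006, 'contact_force': [1.369, 0.448, 0.51], 'qpos': [0.29, 0.385, 1.832, 0.0, 0.925, 2.068]}
side lever_grip [(0.62, [546.2, 162.1, 121.8])]
x,y now -43.40957126416548 0.34221258094413853
```

View pics/w15.png

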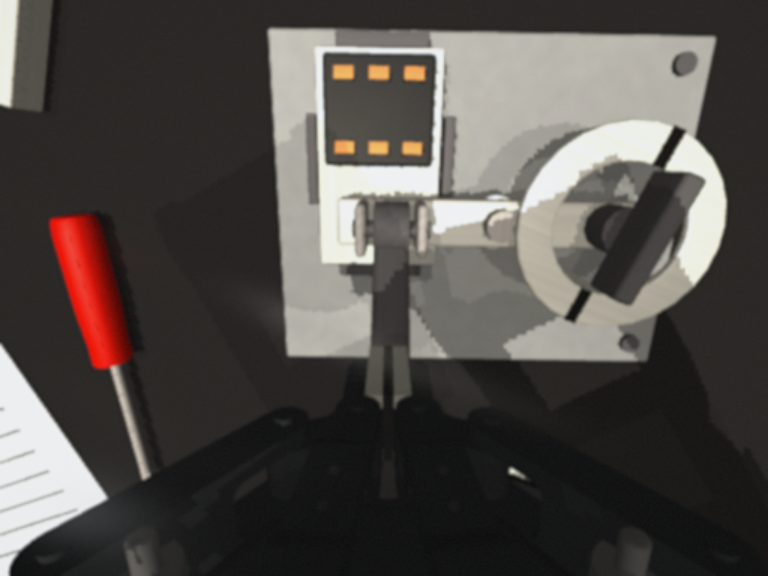

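View pics/s15c.png

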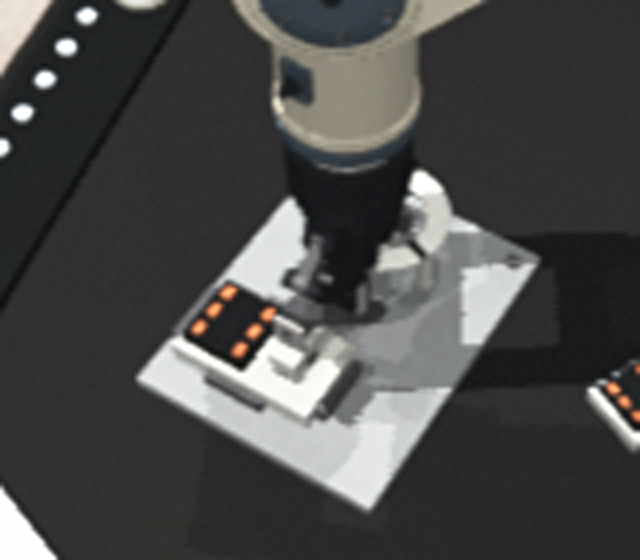

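The lever follows (about 0.7 rad) and the wing still lines up. I continue down.

>>> {"fn": "move_arm", "kwargs": {"targets": [-1, -0.5, 0, 0.7, 0, -1, -1.0, 0, 1.5, 0, -1, -1.4, 0, 2.35, 0, -1, -1.75, 0, 3.25, 0, -1, -1.95, 0, 4.0, 0, -1, -2.05, 0, 4.6, 0, -1, -2.05, 0, 4.8, 0, -1, -2.05, 0, 4.9, 0]}}

```text
clock: 16.75
eef_pos: [528.5, 169.3, 85.6]
tcp_rot: [3.141, 0.001, -0.207]
contact_force: [-6.2, 0.3, 16.7]
opening: -0.001
```

Run:
```python
from h import *
st()
```

```text
{'clock': 16.75, 'eef_pos': [528.458, 169.279, 85.579], 'tcp_rot': [3.141, 0.001, -0.207], 'opening': -0.001, 'contact_force': [-6.187, 0.343, 16.691], 'qpos': [0.307, 0.429, 1.899, 0.0, 0.814, 2.085]}
```

>>> {"fn": "move_arm", "kwargs": {"targets": [-1, 0, 0, 0.1, 0, -1, 0, 0, 0.1, 0, -1, 0, 0, 0.1, 0]}}

```text
clock: 17.05
eef_pos: [528.4, 169.3, 85.5]
tcp_rot: [3.141, 0.001, -0.207]
contact_force: [-7.4, -0.1, 19.4]
opening: -0.003
```

>>> {"fn": "move_arm", "kwargs": {"targets": [-1, 0, 0, -1, 0, -1, 0, 0, -5, 0, -1, -3, 0, -9, 0, -1, -6, 4, -14, 0, -1, -6, 4, -14, 0, -1, -6, 4, -14, 0, -1, -6, 4, -14, 0]}}

```text
clock: 17.75
eef_pos: [462.4, 142.5, 224.5]
tcp_rot: [-3.141, -0.001, -0.208]
contact_force: [0.1, -0.6, -0.1]
opening: -0.003
```

Run:
```python
from h import *
st(); f=look('wrist','w16',('lever_grip','lever_pivot','module','nut_wing')); f=look('side','s16',('lever_grip','module','lever_pivot'))
d=np.load('pics/w16.npz')
P=np.array([590.4,155.6,81]);ux=np.array([.978,-.208,0])
for a in (0,.1,.2,.3):
    p=P+86*(-np.cos(a)*ux+np.sin(a)*np.array([0,0,1]))+5*np.array([0,0,1])
    c=d['K']@(d['W'][:3,:3]@p+d['W'][:3,3]); print(a,(c[:2]/c[2]*1.5).round())
cv2.imwrite('pics/s16c.png',cv2.resize(f['img'][160:290,160:310],None,fx=5,fy=4.5,interpolation=2))
```

```text
{'clock': 17.75, 'eef_pos': [462.385, 142.521, 224.451], 'tcp_rot': [-3.141, -0.001, -0.208], 'opening': -0.003, 'contact_force': [0.142, -0.601, -0.109], 'qpos': [0.296, 0.139, 1.935, 0.0, 1.067, 2.074]}
wrist lever_grip [(0.85, [528.3, 168.5, 79.9])]
wrist lever_pivot [(0.69, [590.4, 158.4, 82.1])]
wrist module [(0.94, [618.7, 151.7, 12.8]), (0.87, [347.4, 85.6, 1.9]), (0.21, [528.6, 364.3, -2.1])]
wrist nut_wing [(0.56, [567.9, 46.4, 93.9]), (0.47, [530.7, 165.5, 78.0])]
side lever_grip [(0.75, [524.6, 165.2, 80.5])]
side module [(0.95, [617.5, 154.1, 13.4]), (0.76, [337.3, 85.1, 1.9]), (0.74, [778.0, 348.4, -0.9])]
side lever_pivot [(0.9, [592.4, 157.9, 80.4])]
0 [329. 220.]
0.1 [327. 221.]
0.2 [326. 221.]
0.3 [323. 220.]
```

View pics/w16.png

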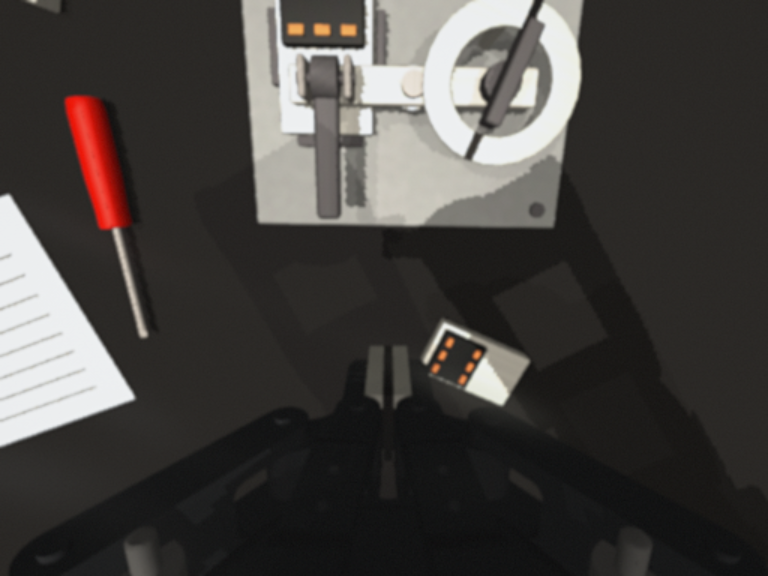

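View pics/s16c.png

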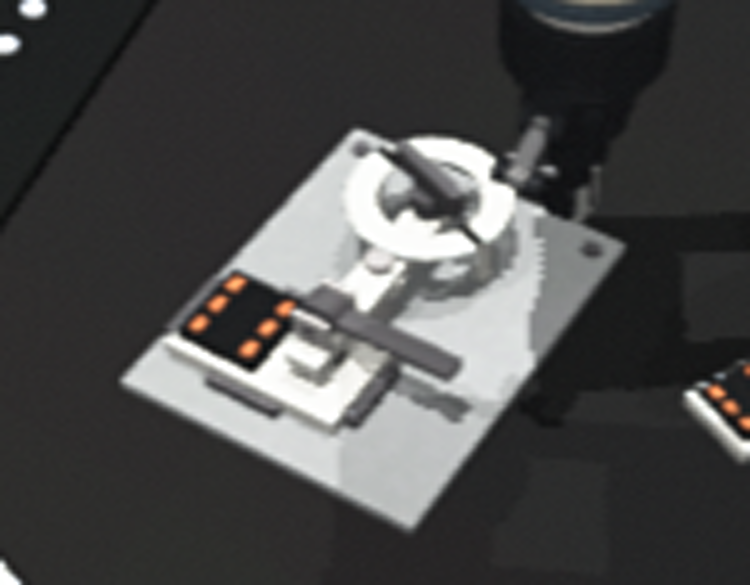

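Run:
```python
from h import *
d=np.load('pics/s16.npz')
P=np.array([590.4,155.6,81.]);ux=np.array([.978,-.208,0]);uy=np.array([.208,.978,0]);uz=np.array([0,0,1.])
for a in (0,.05,.1,.2,.3):
    o=[]
    for r_,w in ((20,5),(86,5),(86,-5)):
      for s in (-8,8):
        p=P+r_*(-np.cos(a)*ux+np.sin(a)*uz)+w*(np.sin(a)*ux+np.cos(a)*uz)+s*uy
        c=d['K']@(d['W'][:3,:3]@p+d['W'][:3,3]); c=c[:2]/c[2]; o+=[int((c[0]-160+.4)*5),int((c[1]-160+.4)*4.5)]
    print(a,o)
d=np.load('pics/w16.npz')
A=lambda x,y,z: bp(d,x/1.5,y/1.5,z)
for n,p,q in (('lines',A(470,157,75),A(539,5,75)),('wing',A(491,125,105),A(537,25,105)),('arm',A(328,212,86),A(324,100,86))):
    print(n,np.degrees(np.arctan2(*(q-p)[1::-1])).round(1),p.round(),q.round())
im=d['img']; cv2.imwrite('pics/w16c.png',cv2.resize(im[0:115,270:400],None,fx=5,fy=5,interpolation=2))
```

```text
0 [362, 307, 346, 326, 465, 354, 450, 374, 464, 363, 450, 383]
0.05 [361, 306, 345, 325, 464, 350, 449, 370, 465, 359, 450, 379]
0.1 [361, 305, 345, 324, 463, 346, 448, 365, 465, 355, 450, 375]
0.2 [359, 303, 344, 322, 461, 337, 445, 356, 464, 347, 449, 367]
0.3 [358, 301, 342, 319, 457, 327, 441, 347, 461, 338, 446, 358]
lines -34.6 [526.  74.  75.] [604.  21.  75.]
wing -34.7 [542.  66. 105.] [587.  34. 105.]
arm -12.2 [512. 173.  86.] [578. 159.  86.]
```

View pics/w16c.png

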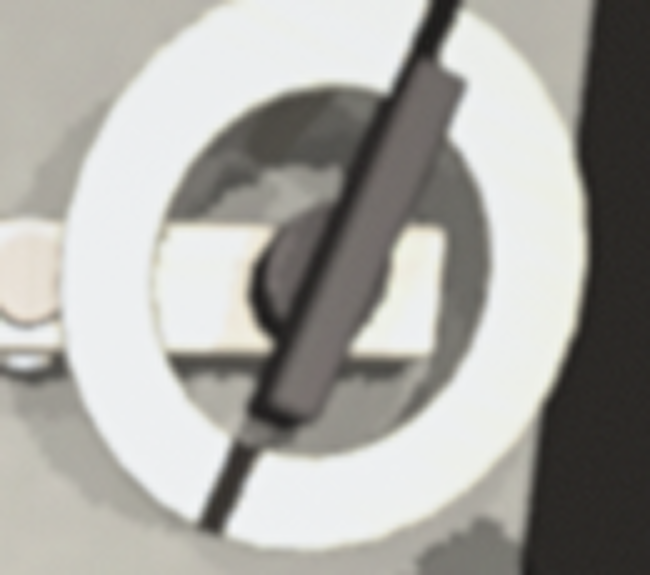

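Run:
```python
from h import *
d=np.load('pics/s16.npz'); im=cv2.resize(d['img'][205:255,210:265],None,fx=10,fy=10,interpolation=2)
P=np.array([590.4,155.6,81.]);ux=np.array([.978,-.208,0]);uy=np.array([.208,.978,0]);uz=np.array([0,0,1.])
for a,col in ((0,(0,255,0)),(.1,(0,0,255)),(.2,(255,0,0))):
    o=[]
    for r_,w,s in ((20,5,8),(20,5,-8),(86,5,-8),(86,5,8),(86,-5,8)):
        p=P+r_*(-np.cos(a)*ux+np.sin(a)*uz)+w*(np.sin(a)*ux+np.cos(a)*uz)+s*uy
        c=d['K']@(d['W'][:3,:3]@p+d['W'][:3,3]); c=c[:2]/c[2]; o.append([(c[0]-210+.5)*10,(c[1]-205+.5)*10])
    cv2.polylines(im,[np.int32(o)],False,col,1)
cv2.imwrite('pics/s16d.png',im)
```

```text
(no output)
```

View pics/s16d.png

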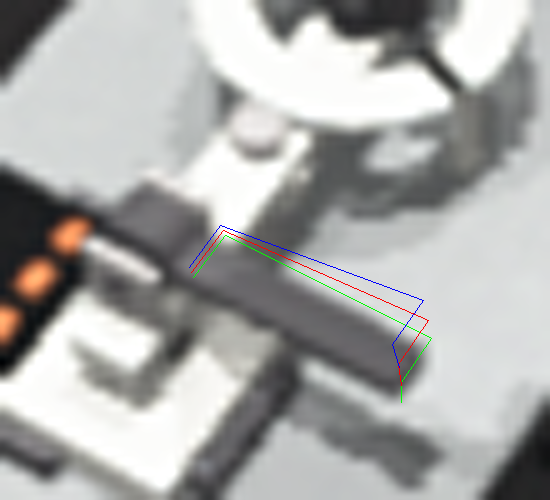

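The arm's edge matches the 0 rad outline, so the lever is closed. I hand in.

Run:
```python
from h import *
st(); print(r.sign_off())
```

```text
{'clock': 18.2, 'eef_pos': [461.999, 142.558, 223.785], 'tcp_rot': [3.141, 0.001, -0.207], 'opening': -0.006, 'contact_force': [0.417, 0.002, 0.025], 'qpos': [0.296, 0.14, 1.935, 0.0, 1.067, 2.074]}
the job is handed in; nothing more can be done
None
```

I opened the cam lever, turned the wing nut clockwise onto the lines, closed the lever again and handed the job in at 18.2 s. Sign-off gives no verdict.

- **Opening:** The first gripped swing left the lever at only about 1.55 rad by picture, though I expected about 1.72. I then pushed it with shut fingers until it met the open stop (23 N). The picture after that matched about 1.75 rad.
- **Wing nut:** I turned it 56° clockwise. The last check put the wing at -34.7° and the lines at -34.6°.
- **Closing:** I pressed the lever down with shut fingers onto its closed stop (19 N). After the fingers were lifted, the picture fitted 0 to 0.05 rad.
- **Module and surroundings:** The networks found the module within a few mm of its first position, which is about as accurate as they are. The robot touched nothing at the end, with near-zero force. The screwdriver looked undisturbed in the last pictures. I did not measure the jar or tray again, but the arm only passed over them at height.
- **Not checked directly:** I could not measure the foot's force on the module. It follows only from the nut setting and the lever being closed.

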